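# Vent the sealed bearing box

### The arm

A 6-joint arm with a two-finger parallel gripper is mounted at the origin on a cart in front of the work surface, level with it; the furniture and walls round the work are solid. World frame = base frame: x ahead of the robot, y to its left, z up, the work surface at z = 0. Lengths are in m, angles in degrees, forces in N, time in s.
With the tool pointing down it reaches from about 0.35 to 0.875 m from the base axis. Payload 4.2 kg.
Tool frame: the origin (TCP) lies on the centre line of the jaws, within the pads' length; the fingertips stand 19 mm ahead of it and the grasp point (between the pads) is the TCP; z points along the fingers, y is the line along which they close (so a half turn about z gives the same grasp; the last joint's range is limited). The gripper opens to 87 mm and grips with 3 to 60 N. Pads are 19 mm wide; open, the fingers measure 117 mm over their backs; the gripper's body (75 mm by 190 mm) begins 51 mm behind the grasp point.
Start: joints at [-56.803, 22.042, 0.453, 0, -68.411, -14.817], TCP at [0.197, -0.593, 0.242] pointing down, gripper open.
Joint ranges: [-179.83, 179.83], [-69.29, 118.12], [-61.27, 80.66], [-181.25, 117.63], [-171.15, -9.14], [-177.46, 177.46]. Speed limits (degrees/s): [159.86, 159.86, 180, 180, 180, 180].

### API

Orientations are given as a 3x3 rotation matrix whose columns are the frame's x, y, z axes.
In Python, from station import sense, capture, finish_job, search_frame, masks_of gives the robot as it stands.
- The arm moves only by the tool drive_tool, never from a script. Its argument "rows" is a list of rows, each a list of 7 numbers: the opening in per cent of the stroke, from 0 (shut) to 100 (fully open), then the shift along the world's x, y, z in mm, then the turn, a rotation vector about the world's x, y, z in rad. In form: [[fingers, dx, dy, dz, wx, wy, wz], ...]. A call has 1 to 5 rows; each row shifts and turns the commanded pose from where the row before left it; what a row does not reach is not made up. A row lasts 1/12 s, in which the tool goes at most 41.7 mm and 7.16 degrees, less where a joint would pass 70% of its speed; a pose out of reach is approached as far as the arm can. A call is refused whole if a number of a shift passes 41.7 or a number of a turn 0.125, either way. A call with a gripper value outside its range is refused whole. The fingers move at their own pace and stop on an object; the grip force is fixed at half the most. Time passes only in rows, so rows that do not move let the fingers close. It gives the time, the measured TCP pose, the force, the opening and the grip force at its end, in the units of the state.
- sense(): the state, without advancing time (a new reading comes with each control period).
- capture(name): name is "scene" or "top"; returns a dict with "frame" (480x640x3 uint8, red, green, blue), "z_map" (480x640 float32, m along the optical axis (not along the pixel's ray), 0 where there is no reading), "fx", "fy", "cx", "cy" (pixels), "distortion" ([k1, k2, p1, p2, k3] as OpenCV has them; the pictures are not rectified), "R" (3x3) and "t" (3): a world point X has camera coordinates R X + t. Camera axes: x right, y down, z forward; pixel columns grow to the right and rows downward; lengths in m; the calibration is good to about 2 mm. A picture is of the moment at which its call begins.
- finish_job(): hands the job in; it is judged then, once.
Trained networks look in a picture, given as the dict that the camera call returned (one of the last four; its "shot" number tells which), for a name from the list of things; names that differ only in an ending like _2 or _b are one class to them, and where a whole thing is asked for, a point or a joint stands for the part that bears it (a point fixed in the world has none). Each returns a list of dicts, best first, with "p" (0 to 1); they miss things now and then, are a little off and sometimes report something else, mostly with a low value. They report only what shows in the picture. A call takes as long as a camera call.
- search_frame(label, picture): "xy" ([column, row] in pixels, amid what is visible of it).
- masks_of(label, picture): "region" (480x640 bool, what is visible of it) and "xy" ([column, row] in pixels, amid what is visible of it).
The state is a dict: "time_s": time; "joints": joint angles; "joint_velocities": joint speeds; "effort": joint torques, N m; "tcp_pos": TCP position; "ee_rot": TCP orientation; "wrist_force": force on the tool from outside, world axes, zero at the start; "moment": the same for the moment, N m; "gripper_width": opening from 0.0 (shut) to 1.0 (fully open); "gripper_force": force on a finger pad.
Only numpy, scipy, OpenCV 4.12 (cv2) and the standard library are available. Lean on these libraries where they do the work, as an engineer would, in place of code of your own. Each camera call takes 0.05 s, during which the arm holds its last target. There are 200 camera calls.

### The job

First swing the steel hold-down latch fully home into its catch, over the foot of the grey bearing box, so that the box cannot lift off its board. Then take the black knob of the box's stuck lid, break the lid free of its rubber seal and stop with its front edge about 3 cm open to vent; never let it jump far open. Finish while still holding the knob with the lid steady at that opening: do not let go or close it, and leave the other things on the bench where they stand.

Things in the scene. Friction and masses are not known exactly. Their poses are not given: they have to be found in the camera images.
- board: plywood hold-down board fixed on the bench, 200 (x) x 230 (y) x 12 mm thick; origin on the bench under its centre; its x points from the front (robot side) to the back, y to the left, z up. The latch is along its left (+y) edge, a fixed steel lip holds the box's right foot. The catch, a small steel hook 36 mm high over the bench, open to the left, is at its front left corner, at (-87, 93) mm
- latch (a joint): angle (rad) of the steel hold-down latch: 0 = fully home in its catch, lying along the board's x direction over the box's left foot flange (end stop); it grows as the latch swings outward, away from the box (about 0.7 to 1.2 at the start). It turns about a vertical axis with light friction (about 0.5 N at the peg) and stays where it is left. Bar 172 x 18 x 8 mm, underside 20 mm above the bench
- latch_pivot (a point): the latch's vertical pivot axis, at (75, 96) mm in the board's x, y, 24 mm above the bench, 127 mm from the peg. At angle q the peg lies, in the board's frame, at the pivot + 127 mm * (-cos q, sin q)
- latch_peg (a point): point on the axis of the latch's upright steel peg, 60 mm above the bench; the peg is a cylinder of 14 mm diameter that stands from 28 to 85 mm above the bench near the latch's free end. With the latch home, the box's wall is 14 mm from the peg's inner side, so push the peg from its outer side or grasp it in the direction along the bar
- sealed_box: loose grey sheet-metal box of bearings with a 150 (x) x 152 (y) mm floor, lying on the board between low fences; origin under its centre, axes like the board's; with its foot flanges (6 mm thick) 190 mm wide (y); the walls end 66 mm above the bench. Without the latch its left side rocks up when the lid is pulled; with the latch home it stays down
- lid (a joint): opening angle (rad) of the aluminium lid (158 x 158 x 10 mm): 0 = shut on its seal, grows as the front edge rises. Front edge 161 mm from the hinge: 0.19 rad is 30 mm open. About 14 N straight up at the knob break the seal (peak within the first 8 mm); the pull then drops suddenly to 1 or 2 N and is 3 to 5 N at 30 mm open. Let go, the lid falls shut or nearly shut (under 15 mm)
- lid_hinge (a point): centre of the lid's hinge line at the back of the box, 70 mm above the bench; the hinge runs along the box's y axis; a metal tongue hangs from the lid 50 mm down inside the box's front, gripped by a sprung rubber lip
- lid_knob: black plastic knob on the lid near its front edge, midway across; origin on its axis at the height to grip, 24 mm above the lid's top face (lid top about 80 mm above the bench). Upright stem of 22 mm diameter, 15 mm from origin up and 20 mm down, with a cap of 30 mm diameter from 16 to 24 mm above the origin and a 28 mm foot 4 mm high. It lies 128 mm in front of and 34 mm above the hinge line; it is rigidly fixed to the lid and tips with it; z points up when the lid is shut
- oil_bottle: bystander: black oil bottle, 46 mm wide, 155 mm high, standing to the right of the box; origin under its centre
- pill_jar: bystander: white plastic jar, 48 mm wide, 85 mm high, standing to the right of the box, nearer the robot; origin under its centre
- tape_roll: bystander: black roll of tape lying flat, 73 mm wide, 19 mm high, to the left of the latch, nearer the robot; origin under its centre

How it is judged (in metres and radians):
On the way, in this order (a step that is already met when the one before it is completed fails the run):
1. the latch is home in its catch while the lid is still shut (value of joint latch below 0.06 rad and value of joint lid below 0.03 rad), for 0.2 s.
2. the lid has broken free of its seal, pulled by its knob (value of joint lid above 0.09 rad and contact force between the fingers and lid_knob above 0.5 N), for 0.1 s.
At the end, for the whole second after the job is handed in: The lid is held by its knob in the gripper's fingers, steady, with its front edge 20 to 40 mm open (lid angle 0.124 to 0.25 rad); the latch is home (within 0.08 rad) and the box sits on its board (raised less than 10 mm) (value of joint lid between 0.124 and 0.25 rad and velocity of joint lid between -0.1 and 0.1 rad/s and contact force between the fingers and lid_knob above 0.5 N and value of joint latch below 0.08 rad and z of sealed_box in the frame of board below 0.022 m); the arm keeps its last pose, push and grip.
It fails at once if the lid jumps far open (front edge over 60 mm) (value of joint lid above 0.38 rad).
It fails at once if the lid is broken open before the latch is home (value of joint lid above 0.05 rad and value of joint latch above 0.12 rad).
It fails at once if the box is pulled up off its board (z of sealed_box in the frame of board above 0.027 m or angle between sealed_box's own z axis and vertical above 0.12 rad).
It fails at once if a bystander is knocked over or shifted by more than 30 mm (distance of any of oil_bottle, pill_jar, tape_roll from where it was at the start of the episode above 0.03 m or angle between any of oil_bottle, pill_jar's own z axis and vertical above 0.5 rad).
It also fails if it takes over 51 s, if anything falls off the work surface, if the arm or the gripper's body presses on something with over 40 N, if the wrist force passes 120 N, or if a joint passes its speed limit or range.

## Working session

There is one attempt and no reset: what is moved stays moved. The work goes in short steps, Python scripts to look and compute and a tool call to move; the robot and the scene stay as the last step left them, time stands still between calls to the robot, and variables do not carry over. Pictures are saved under pics/ and viewed, at most 10 in all, crops included, and the job is handed in when it is done.

Besides the shell and the picture viewer there is one more tool, called after "Call:" by a JSON object that holds its "api" and its "payload", one argument or row to a line. drive_tool: Moves the arm, as the interface text tells. Its arguments: {"type":"object","properties":{"rows":{"type":"array"}},"required":["rows"]}

```bash
mkdir -p pics
cat > h.py <<'E'
import numpy as np,cv2
from station import *
def ray(p,uv):
    K=np.array([[p['fx'],0,p['cx']],[0,p['fy'],p['cy']],[0,0,1]])
    n=cv2.undistortPoints(np.array([[uv]],float),K,np.array(p['distortion']))[0,0]
    return np.array([n[0],n[1],1.])
def pt(p,uv,d): R=np.array(p['R']);return R.T@(ray(p,uv)*d-np.array(p['t']))
def atz(p,uv,z):
    R=np.array(p['R']);c=-R.T@np.array(p['t']);r=R.T@ray(p,uv);return c+r*(z-c[2])/r[2]
def cloud(p,reg):
    v,u=np.nonzero(reg&(p['z_map']>0))
    K=np.array([[p['fx'],0,p['cx']],[0,p['fy'],p['cy']],[0,0,1]])
    n=cv2.undistortPoints(np.stack([u,v],1).astype(float)[:,None],K,np.array(p['distortion']))[:,0]
    d=p['z_map'][v,u][:,None]
    return (np.hstack([n,np.ones((len(n),1))])*d-np.array(p['t']))@np.array(p['R'])
def save(p,n): cv2.imwrite('pics/'+n,cv2.cvtColor(p['frame'],cv2.COLOR_RGB2BGR))
E
python3 - <<'E'
from h import *
np.set_printoptions(precision=3,suppress=True)
for c in ['scene','top']:
    p=capture(c);save(p,c+'0.png');print(c,-np.array(p['R']).T@p['t'])
    for l in ['board','latch','latch_peg','sealed_box','lid','lid_knob','oil_bottle','pill_jar','tape_roll']:
        for m in masks_of(l,p)[:1]:
            q=cloud(p,m['region'])
            print(l,round(m['p'],2),np.round(m['xy']),m['region'].sum(),np.median(q,0) if len(q) else '',np.percentile(q,[2,98],axis=0).round(3).tolist() if len(q) else '')
print(sense())
E
```

```text
scene [-0.227  0.648  0.569]
board 0.87 [330. 264.] 1859 [0.431 0.037 0.014] [[0.382, -0.141, 0.002], [0.59, 0.163, 0.07]]
latch 0.87 [282. 257.] 481 [0.556 0.119 0.028] [[0.534, 0.003, -0.001], [0.646, 0.175, 0.083]]
latch_peg 0.88 [276. 253.] 484 [0.556 0.119 0.028] [[0.534, 0.018, -0.001], [0.642, 0.175, 0.084]]
sealed_box 0.81 [344. 239.] 3267 [ 0.455 -0.025  0.076] [[0.41, -0.122, 0.018], [0.575, 0.033, 0.122]]
lid 0.87 [348. 228.] 1826 [ 0.473 -0.039  0.079] [[0.411, -0.138, 0.069], [0.579, 0.029, 0.127]]
lid_knob 0.52 [354. 223.] 202 [ 0.446 -0.039  0.108] [[0.44, -0.054, 0.082], [0.462, -0.032, 0.129]]
oil_bottle 0.97 [398. 214.] 732 [ 0.475 -0.222  0.069] [[0.462, -0.303, 0.0], [0.573, -0.211, 0.141]]
pill_jar 0.82 [432. 237.] 604 [ 0.352 -0.215  0.053] [[0.338, -0.246, 0.004], [0.378, -0.205, 0.086]]
tape_roll 0.71 [226. 334.] 949 [0.408 0.355 0.017] [[0.381, 0.321, -0.001], [0.45, 0.388, 0.02]]
top [0.359 0.035 1.173]
board 0.84 [333. 265.] 2804 [ 0.479 -0.01   0.014] [[0.39, -0.181, -0.001], [0.606, 0.156, 0.074]]
latch 0.68 [299. 208.] 522 [0.571 0.089 0.027] [[0.542, 0.
[... 477 characters left out ...]
.225  0.099] [[0.467, -0.244, 0.007], [0.505, -0.214, 0.149]]
tape_roll 0.92 [193. 267.] 546 [0.42  0.35  0.017] [[0.387, 0.314, 0.0], [0.454, 0.383, 0.022]]
{'time_s': 1.0, 'joints': array([-56.804,  22.044,   0.454,  -0.   , -68.409, -14.817]), 'joint_velocities': array([ 0.066,  0.029,  0.067,  0.11 , -0.053,  0.026]), 'effort': array([ -0.001, -39.047,  18.762,   4.224,   0.015,  -0.   ]), 'tcp_pos': array([ 0.197, -0.593,  0.242]), 'ee_rot': array([[-0.949, -0.315,  0.   ],
       [-0.315,  0.949, -0.   ],
       [-0.   , -0.   , -1.   ]]), 'wrist_force': array([ 0.573, -0.986, -0.262]), 'moment': array([-0.006, -0.047,  0.006]), 'gripper_force': 0.0, 'gripper_width': 1.003238825337588}
```

Run:
```python
from h import *
np.set_printoptions(precision=4,suppress=True)
p=capture('top')
cv2.imwrite('pics/c1.png',cv2.cvtColor(cv2.resize(p['frame'][150:330,170:450],None,fx=2.8,fy=2.8,interpolation=2),cv2.COLOR_RGB2BGR))
q=cloud(p,masks_of('lid',p)[0]['region']); t=q[(q[:,2]>.072)&(q[:,2]<.088)]
print('lid rect',cv2.minAreaRect(t[:,:2].astype(np.float32)),t[:,2].mean())
k=q[q[:,2]>.115];print('knob',k.mean(0),np.ptp(k,axis=0),len(k))
for c in ['top','scene']:
    if c=='scene':p=capture(c)
    q=cloud(p,masks_of('latch_peg',p)[0]['region']); k=q[(q[:,2]>.055)&(q[:,2]<.1)];print(c,'peg',k.mean(0),k.min(0),k.max(0),len(k))
    b=q[(q[:,2]>.02)&(q[:,2]<.036)];print('bar',cv2.minAreaRect(b[:,:2].astype(np.float32)))
    m=masks_of('lid_knob',p)[0];q=cloud(p,m['region']);k=q[(q[:,2]>.118)&(q[:,2]<.14)];print(c,'knob',k.mean(0),k.min(0),k.max(0))
```

```text
lid rect ((0.501847505569458, -0.05845974385738373), (0.15827329456806183, 0.15967930853366852), 77.48507690429688) 0.07793185680010453
knob [ 0.456  -0.0479  0.1268] [0.0281 0.0282 0.0097] 128
top peg [0.5533 0.1388 0.0789] [0.5477 0.1325 0.0564] [0.5606 0.1455 0.087 ] 37
bar ((0.5701901912689209, 0.09394464641809464), (0.018869269639253616, 0.1720367968082428), 18.56260108947754)
top knob [ 0.455  -0.0472  0.1269] [ 0.4418 -0.0596  0.1217] [ 0.4677 -0.0341  0.1314]
scene peg [ 0.4792 -0.0374  0.0758] [ 0.4045 -0.1446  0.0551] [0.5885 0.0379 0.1   ] 2000
bar ((0.4621071219444275, -0.008772775530815125), (0.2093750387430191, 0.12824830412864685), 35.50497817993164)
scene knob [ 0.4488 -0.0411  0.1263] [ 0.4377 -0.0556  0.1186] [ 0.4639 -0.0301  0.1296]
```

View pics/c1.png

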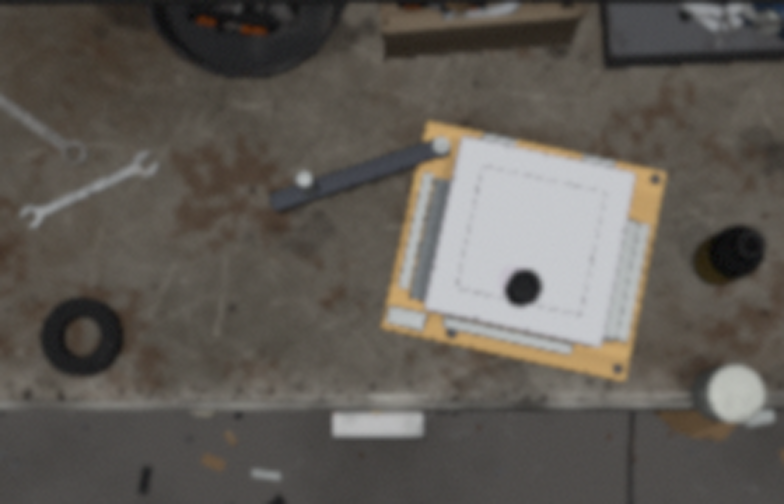

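View pics/scene0.png

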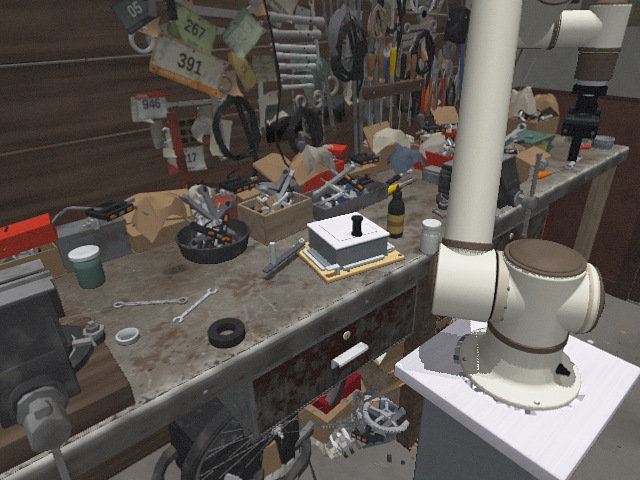

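The crop shows the latch pivot at about (440,146), the peg at (305,178), the catch at (405,318) and the knob at (523,287). The board is yawed about -12.5° and the latch angle is about 1.03 rad, which fits the listed sizes. The tool's closing line already lies along the bar, so I'll move above the peg.

Call:
{"api": "drive_tool", "payload": {
  "rows": [
    [100,17,35,0,0,0,0],
    [100,17,35,0,0,0,0],
    [100,17,35,0,0,0,0],
    [100,17,35,0,0,0,0],
    [100,17,35,0,0,0,0]
  ]
}}

```text
time_s: 1.77
tcp_pos: [0.2824, -0.4166, 0.2416]
ee_rot: [[-0.949, -0.315, 0.0], [-0.315, 0.949, -0.0], [-0.0, -0.0, -1.0]]
wrist_force: [0.8, -0.0, -0.1]
gripper_width: 0.995
gripper_force: 0.0
```

Call:
{"api": "drive_tool", "payload": {
  "rows": [
    [100,17,35,0,0,0,0],
    [100,17,35,0,0,0,0],
    [100,17,35,0,0,0,0],
    [100,17,35,0,0,0,0],
    [100,17,35,0,0,0,0]
  ]
}}

```text
time_s: 2.18
tcp_pos: [0.3675, -0.2414, 0.242]
ee_rot: [[-0.949, -0.315, 0.001], [-0.315, 0.949, -0.0], [-0.001, -0.001, -1.0]]
wrist_force: [0.8, -0.1, 0.4]
gripper_width: 1.002
gripper_force: 0.0
```

Call:
{"api": "drive_tool", "payload": {
  "rows": [
    [100,17,35,0,0,0,0],
    [100,17,35,0,0,0,0],
    [100,17,35,0,0,0,0],
    [100,17,35,0,0,0,0],
    [100,17,35,0,0,0,0]
  ]
}}

```text
time_s: 2.6
tcp_pos: [0.4525, -0.0661, 0.2421]
ee_rot: [[-0.949, -0.316, 0.001], [-0.316, 0.949, 0.0], [-0.001, -0.0, -1.0]]
wrist_force: [0.3, -0.9, 0.2]
gripper_width: 0.997
gripper_force: 0.0
```

Call:
{"api": "drive_tool", "payload": {
  "rows": [
    [100,17,35,0,0,0,0],
    [100,17,35,0,0,0,0],
    [100,17,35,0,0,0,0],
    [100,17,35,0,0,0,0],
    [100,17,35,0,0,0,0]
  ]
}}

```text
time_s: 3.02
tcp_pos: [0.5376, 0.1089, 0.2418]
ee_rot: [[-0.949, -0.316, 0.001], [-0.316, 0.949, 0.0], [-0.001, 0.0, -1.0]]
wrist_force: [0.3, -0.6, 0.8]
gripper_width: 1.0
gripper_force: 0.0
```

Call:
{"api": "drive_tool", "payload": {
  "rows": [
    [100,16,32,0,0,0,0],
    [100,0,0,0,0,0,0],
    [100,0,0,0,0,0,0]
  ]
}}

```text
time_s: 3.27
tcp_pos: [0.5535, 0.1405, 0.2408]
ee_rot: [[-0.948, -0.318, -0.001], [-0.318, 0.948, -0.001], [0.001, -0.0, -1.0]]
wrist_force: [-0.2, 0.3, -0.6]
gripper_width: 1.003
gripper_force: 0.0
```

Call:
{"api": "drive_tool", "payload": {
  "rows": [
    [100,0,0,-35,0,0,0],
    [100,0,0,-35,0,0,0],
    [100,0,0,-35,0,0,0],
    [100,0,0,-25,0,0,0],
    [100,0,0,0,0,0,0]
  ]
}}

```text
time_s: 3.68
tcp_pos: [0.549, 0.1361, 0.1064]
ee_rot: [[-0.95, -0.313, -0.011], [-0.313, 0.95, -0.005], [0.012, -0.001, -1.0]]
wrist_force: [-1.3, -0.7, -0.5]
gripper_width: 0.997
gripper_force: 0.0
```

Run:
```python
from h import *
p=capture('scene')
cv2.imwrite('pics/c2.png',cv2.cvtColor(cv2.resize(p['frame'][170:300,210:420],None,fx=3.8,fy=3.8,interpolation=2),cv2.COLOR_RGB2BGR))
```

```text
(no output)
```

View pics/c2.png

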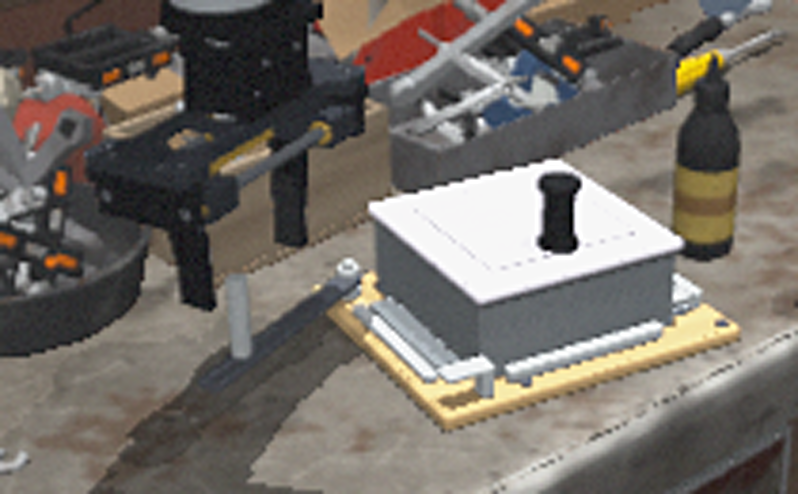

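The peg top at (238,275) lies midway between the fingertips at (200,305) and (290,240). I'll lower and close.

Call:
{"api": "drive_tool", "payload": {
  "rows": [
    [100,0,-1,-15,0,0,0],
    [100,0,0,-15,0,0,0],
    [100,0,0,-10,0,0,0],
    [100,0,0,0,0,0,0],
    [10,0,0,0,0,0,0]
  ]
}}

```text
time_s: 4.15
tcp_pos: [0.5538, 0.1379, 0.0728]
ee_rot: [[-0.949, -0.315, 0.002], [-0.315, 0.949, 0.0], [-0.002, -0.0, -1.0]]
wrist_force: [0.4, -0.3, 0.7]
gripper_width: 0.972
gripper_force: 0.0
```

Call:
{"api": "drive_tool", "payload": {
  "rows": [
    [10,0,0,0,0,0,0],
    [10,0,0,0,0,0,0],
    [10,0,0,0,0,0,0],
    [10,0,0,0,0,0,0],
    [10,0,0,0,0,0,0]
  ]
}}

```text
time_s: 4.57
tcp_pos: [0.5532, 0.138, 0.0719]
ee_rot: [[-0.949, -0.315, 0.001], [-0.315, 0.949, 0.0], [-0.001, 0.0, -1.0]]
wrist_force: [0.2, -0.0, 0.3]
gripper_width: 0.633
gripper_force: 0.0
```

Call:
{"api": "drive_tool", "payload": {
  "rows": [
    [0,0,0,0,0,0,0],
    [0,0,0,0,0,0,0],
    [0,0,0,0,0,0,0],
    [0,0,0,0,0,0,0],
    [0,0,0,0,0,0,0]
  ]
}}

```text
time_s: 4.98
tcp_pos: [0.5531, 0.1379, 0.0715]
ee_rot: [[-0.949, -0.315, -0.0], [-0.315, 0.949, -0.0], [0.0, -0.0, -1.0]]
wrist_force: [0.1, 0.6, -0.2]
gripper_width: 0.249
gripper_force: 0.0
```

Call:
{"api": "drive_tool", "payload": {
  "rows": [
    [0,0,0,0,0,0,0],
    [0,0,0,0,0,0,0],
    [0,0,0,0,0,0,0],
    [0,0,0,0,0,0,0]
  ]
}}

```text
time_s: 5.32
tcp_pos: [0.5532, 0.1405, 0.0715]
ee_rot: [[-0.949, -0.315, 0.001], [-0.315, 0.949, 0.004], [-0.003, 0.003, -1.0]]
wrist_force: [-1.8, 8.8, -0.0]
gripper_width: 0.15
gripper_force: 30.0
```

Run:
```python
import numpy as np
a0=np.radians(108.4);n=14
th=np.radians(np.linspace(108.4,167.5,n+1));P=127*np.c_[np.cos(th),np.sin(th)]
print(np.diff(P,axis=0).round(1).tolist(),np.radians(59.1)/n)
```

```text
[[-8.8, -3.3], [-8.5, -3.9], [-8.2, -4.5], [-7.8, -5.1], [-7.4, -5.7], [-7.0, -6.2], [-6.5, -6.7], [-6.0, -7.2], [-5.5, -7.6], [-4.9, -8.0], [-4.3, -8.3], [-3.7, -8.6], [-3.0, -8.9], [-2.4, -9.1]] 0.0736778277091892
```

Call:
{"api": "drive_tool", "payload": {
  "rows": [
    [0,-9.5,-0.5,0,0,0,0.074],
    [0,-8.5,-4,0,0,0,0.074],
    [0,-8,-4.5,0,0,0,0.074],
    [0,-8,-5,0,0,0,0.074],
    [0,-7.5,-5.5,0,0,0,0.074]
  ]
}}

```text
time_s: 5.73
tcp_pos: [0.512, 0.1175, 0.0715]
ee_rot: [[-0.768, -0.64, 0.001], [-0.64, 0.768, -0.001], [-0.0, -0.002, -1.0]]
wrist_force: [6.7, -5.9, -3.1]
gripper_width: 0.153
gripper_force: 30.0
```

Call:
{"api": "drive_tool", "payload": {
  "rows": [
    [0,-7,-6,0,0,0,0.074],
    [0,-6.5,-6.5,0,0,0,0.074],
    [0,0,0,0,0,0,0]
  ]
}}

```text
time_s: 5.98
tcp_pos: [0.4984, 0.104, 0.0715]
ee_rot: [[-0.667, -0.745, 0.002], [-0.745, 0.667, -0.001], [-0.0, -0.002, -1.0]]
wrist_force: [5.8, -5.8, -6.2]
gripper_width: 0.151
gripper_force: 30.0
```

Call:
{"api": "drive_tool", "payload": {
  "rows": [
    [0,-5,-8.2,0,0,0,0.074],
    [0,-4.5,-8.6,0,0,0,0.074],
    [0,-5,-8,0,0,0,0.074],
    [0,-4,-8.5,0,0,0,0.074],
    [0,-3.5,-8.5,0,0,0,0.074]
  ]
}}

```text
time_s: 6.4
tcp_pos: [0.4749, 0.0638, 0.0714]
ee_rot: [[-0.351, -0.936, -0.002], [-0.936, 0.351, -0.0], [0.001, 0.002, -1.0]]
wrist_force: [-2.3, 1.6, 0.4]
gripper_width: 0.152
gripper_force: 30.0
```

Call:
{"api": "drive_tool", "payload": {
  "rows": [
    [0,-3,-9,0,0,0,0.074],
    [0,-2.4,-9,0,0,0,0.074],
    [0,0,0,0,0,0,0],
    [0,0,0,0,0,0,0]
  ]
}}

```text
time_s: 6.73
tcp_pos: [0.47, 0.0464, 0.0715]
ee_rot: [[-0.213, -0.977, -0.001], [-0.977, 0.213, 0.001], [-0.001, 0.001, -1.0]]
wrist_force: [-2.0, 4.0, 0.4]
gripper_width: 0.15
gripper_force: 30.0
```

Call:
{"api": "drive_tool", "payload": {
  "rows": [
    [0,-0.5,-2,0,0,0,0],
    [0,-0.5,-2,0,0,0,0],
    [0,-0.5,-2,0,0,0,0],
    [0,0,0,0,0,0,0]
  ]
}}

```text
time_s: 7.07
tcp_pos: [0.47, 0.0456, 0.0715]
ee_rot: [[-0.214, -0.977, 0.005], [-0.977, 0.214, 0.009], [-0.01, -0.003, -1.0]]
wrist_force: [-8.8, 28.5, -1.7]
gripper_width: 0.15
gripper_force: 30.0
```

Call:
{"api": "drive_tool", "payload": {
  "rows": [
    [0,-0.5,-2,0,0,0,0],
    [0,0,0,0,0,0,0],
    [0,0,0,0,0,0,0]
  ]
}}

```text
time_s: 7.32
tcp_pos: [0.47, 0.0453, 0.0715]
ee_rot: [[-0.214, -0.977, 0.006], [-0.977, 0.214, 0.011], [-0.012, -0.003, -1.0]]
wrist_force: [-10.4, 35.7, -1.5]
gripper_width: 0.15
gripper_force: 30.0
```

End stop reached (force builds with no travel). I'll relax the push, release, rise, turn -90° and move over the knob.

Call:
{"api": "drive_tool", "payload": {
  "rows": [
    [0,1,4,0,0,0,0],
    [0,1,3,0,0,0,0],
    [100,0,0,0,0,0,0],
    [100,0,0,0,0,0,0],
    [100,0,0,0,0,0,0]
  ]
}}

```text
time_s: 7.73
tcp_pos: [0.471, 0.0447, 0.0717]
ee_rot: [[-0.212, -0.977, 0.001], [-0.977, 0.212, -0.0], [-0.0, -0.001, -1.0]]
wrist_force: [1.2, -0.4, -0.0]
gripper_width: 0.298
gripper_force: 0.0
```

Call:
{"api": "drive_tool", "payload": {
  "rows": [
    [100,0,0,0,0,0,0],
    [100,0,0,20,0,0,0],
    [100,0,0,30,0,0,0],
    [100,0,0,30,0,0,0],
    [100,0,0,30,0,0,0]
  ]
}}

```text
time_s: 8.15
tcp_pos: [0.4705, 0.0444, 0.1828]
ee_rot: [[-0.213, -0.977, -0.0], [-0.977, 0.213, -0.0], [0.001, 0.0, -1.0]]
wrist_force: [0.4, 0.5, 0.3]
gripper_width: 0.671
gripper_force: 0.0
```

Call:
{"api": "drive_tool", "payload": {
  "rows": [
    [100,-1,-8,0,0,0,-0.12],
    [100,-1,-8,0,0,0,-0.12],
    [100,-1,-8,0,0,0,-0.12],
    [100,-1,-8,0,0,0,-0.12],
    [100,-1,-8,0,0,0,-0.12]
  ]
}}

```text
time_s: 8.57
tcp_pos: [0.4656, 0.0041, 0.1817]
ee_rot: [[-0.732, -0.682, 0.001], [-0.682, 0.732, -0.0], [-0.0, -0.0, -1.0]]
wrist_force: [0.3, -0.7, 0.3]
gripper_width: 0.982
gripper_force: 0.0
```

Call:
{"api": "drive_tool", "payload": {
  "rows": [
    [100,-1,-8,0,0,0,-0.12],
    [100,-1,-8,0,0,0,-0.12],
    [100,-1,-8,0,0,0,-0.12],
    [100,-1,-8,0,0,0,-0.12],
    [100,-1,-8,0,0,0,-0.12]
  ]
}}

```text
time_s: 8.98
tcp_pos: [0.4605, -0.0359, 0.1816]
ee_rot: [[-0.989, -0.149, 0.0], [-0.149, 0.989, -0.0], [-0.0, -0.0, -1.0]]
wrist_force: [-0.0, -0.6, -0.1]
gripper_width: 0.999
gripper_force: 0.0
```

Call:
{"api": "drive_tool", "payload": {
  "rows": [
    [100,-1,-8,0,0,0,-0.12],
    [100,-1,-8,0,0,0,-0.12],
    [100,0,0,0,0,0,-0.12],
    [100,0,0,0,0,0,0],
    [100,0,0,0,0,0,0]
  ]
}}

```text
time_s: 9.4
tcp_pos: [0.4586, -0.0514, 0.1816]
ee_rot: [[-0.98, 0.2, 0.0], [0.2, 0.98, -0.0], [-0.0, -0.0, -1.0]]
wrist_force: [-0.0, 0.3, -0.1]
gripper_width: 1.0
gripper_force: 0.0
```

Run:
```python
from h import *
s=sense();print(s['tcp_pos'],s['ee_rot'],s['wrist_force'])
p=capture('scene')
cv2.imwrite('pics/c3.png',cv2.cvtColor(cv2.resize(p['frame'][150:300,250:450],None,fx=3.9,fy=3.9,interpolation=2),cv2.COLOR_RGB2BGR))
for c in ('scene','top'):
    if c=='top':p=capture(c)
    for m in masks_of('lid_knob',p)[:1]:
        q=cloud(p,m['region']);k=q[(q[:,2]>.118)&(q[:,2]<.135)];print(c,m['p'],len(k),len(k) and (k.mean(0),k.min(0),k.max(0)))
```

```text
[ 0.45864926 -0.05137953  0.1815956 ] [[-9.79873010e-01  1.99621685e-01  2.57892278e-04]
 [ 1.99621675e-01  9.79873044e-01 -6.44664521e-05]
 [-2.65570593e-04 -1.16880481e-05 -9.99999965e-01]] [-0.02024785  0.34085807 -0.0783611 ]
scene 0.59 76 (array([ 0.44863894, -0.0421585 ,  0.12598954]), array([ 0.43751412, -0.05941594,  0.11817684]), array([ 0.46397054, -0.03018983,  0.13000874]))
```

View pics/c3.png

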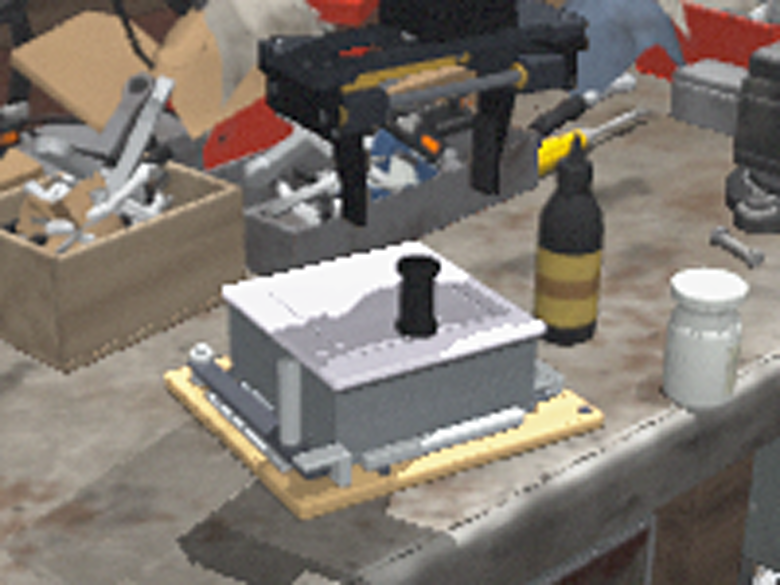

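The picture shows the latch home under its catch at (330,455), the lid shut, the knob at (417,295) and the fingers above it. I'll descend around the stem.

Call:
{"api": "drive_tool", "payload": {
  "rows": [
    [100,-3,3.5,-20,0,0,0],
    [100,0,0,-20,0,0,0],
    [100,0,0,-20,0,0,0],
    [100,0,0,-14,0,0,0],
    [100,0,0,-4,0,0,0]
  ]
}}

```text
time_s: 10.02
tcp_pos: [0.4542, -0.0475, 0.1015]
ee_rot: [[-0.98, 0.201, -0.005], [0.201, 0.98, -0.001], [0.004, -0.002, -1.0]]
wrist_force: [0.1, -0.9, -0.7]
gripper_width: 1.002
gripper_force: 0.0
```

Call:
{"api": "drive_tool", "payload": {
  "rows": [
    [0,0,0,0,0,0,0],
    [0,0,0,0,0,0,0],
    [0,0,0,0,0,0,0],
    [0,0,0,0,0,0,0],
    [0,0,0,0,0,0,0]
  ]
}}

```text
time_s: 10.43
tcp_pos: [0.4562, -0.0473, 0.1044]
ee_rot: [[-0.979, 0.202, 0.002], [0.202, 0.979, 0.0], [-0.002, 0.001, -1.0]]
wrist_force: [0.3, -0.3, -1.2]
gripper_width: 0.706
gripper_force: 0.0
```

Call:
{"api": "drive_tool", "payload": {
  "rows": [
    [0,0,0,0,0,0,0],
    [0,0,0,0,0,0,0],
    [0,0,0,0,0,0,0],
    [0,0,0,0,0,0,0],
    [0,0,0,0,0,0,0]
  ]
}}

```text
time_s: 10.85
tcp_pos: [0.4557, -0.0473, 0.1036]
ee_rot: [[-0.979, 0.202, 0.0], [0.202, 0.979, 0.0], [-0.0, 0.0, -1.0]]
wrist_force: [-1.1, 2.3, 1.5]
gripper_width: 0.329
gripper_force: 30.1
```

Call:
{"api": "drive_tool", "payload": {
  "rows": [
    [0,0,0,0,0,0,0],
    [0,0,0,0,0,0,0],
    [0,0,0,0,0,0,0]
  ]
}}

```text
time_s: 11.1
tcp_pos: [0.4557, -0.0473, 0.1036]
ee_rot: [[-0.979, 0.202, 0.0], [0.202, 0.979, 0.0], [-0.0, 0.0, -1.0]]
wrist_force: [-0.0, 0.8, 0.2]
gripper_width: 0.326
gripper_force: 30.0
```

The width reads 28 mm, the size of the foot rather than the 22 mm stem, so the tips are sitting on the foot. I'll open slightly, rise 4 mm and re-grip.

Call:
{"api": "drive_tool", "payload": {
  "rows": [
    [50,0,0,0,0,0,0],
    [50,0,0,0,0,0,0],
    [50,0,0,4,0,0,0],
    [50,0,0,0,0,0,0],
    [0,0,0,0,0,0,0]
  ]
}}

```text
time_s: 11.52
tcp_pos: [0.4559, -0.0474, 0.1078]
ee_rot: [[-0.979, 0.202, 0.001], [0.202, 0.979, 0.0], [-0.001, 0.0, -1.0]]
wrist_force: [0.8, 0.3, 0.2]
gripper_width: 0.467
gripper_force: 0.0
```

Call:
{"api": "drive_tool", "payload": {
  "rows": [
    [0,0,0,0,0,0,0],
    [0,0,0,0,0,0,0],
    [0,0,0,0,0,0,0],
    [0,0,0,0,0,0,0],
    [0,0,0,0,0,0,0]
  ]
}}

```text
time_s: 11.93
tcp_pos: [0.4557, -0.0473, 0.1075]
ee_rot: [[-0.979, 0.202, -0.0], [0.202, 0.979, 0.0], [0.0, 0.0, -1.0]]
wrist_force: [-1.0, 0.8, 0.6]
gripper_width: 0.324
gripper_force: 30.0
```

Call:
{"api": "drive_tool", "payload": {
  "rows": [
    [0,0,0,0,0,0,0],
    [0,0,0,0,0,0,0]
  ]
}}

```text
time_s: 12.1
tcp_pos: [0.4557, -0.0473, 0.1075]
ee_rot: [[-0.979, 0.202, -0.0], [0.202, 0.979, 0.0], [0.0, 0.0, -1.0]]
wrist_force: [0.4, 1.9, -0.0]
gripper_width: 0.323
gripper_force: 30.0
```

Run:
```python
from h import *
p=capture('scene')
cv2.imwrite('pics/c4.png',cv2.cvtColor(cv2.resize(p['frame'][180:260,305:410],None,fx=7,fy=7,interpolation=2),cv2.COLOR_RGB2BGR))
```

```text
(no output)
```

View pics/c4.png

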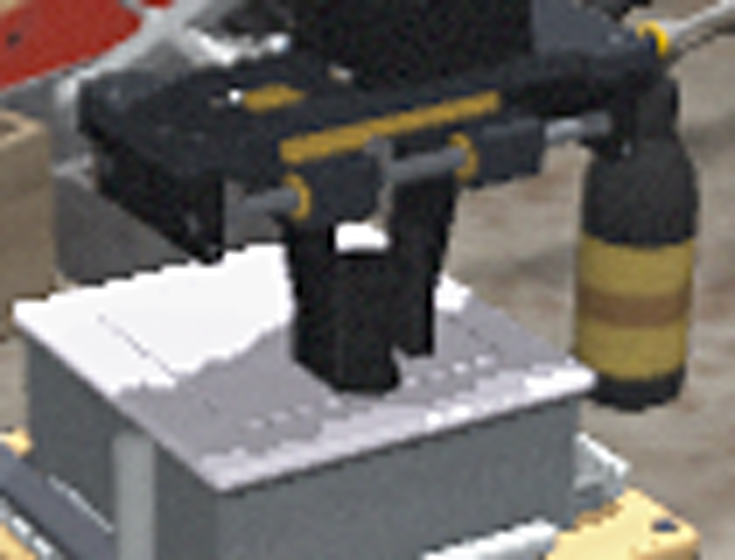

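The pads are squeezing the cap: the width is about 29 mm and the fingers reach past the cap at (365,250). 30 N should be enough grip for the 14 N seal, so I'll pull gently and watch for slip.

Call:
{"api": "drive_tool", "payload": {
  "rows": [
    [0,0,0,1,0,0,0],
    [0,0,0,1,0,0,0],
    [0,0,0,1,0,0,0],
    [0,0,0,0,0,0,0]
  ]
}}

```text
time_s: 12.48
tcp_pos: [0.4552, -0.0475, 0.11]
ee_rot: [[-0.979, 0.202, -0.001], [0.202, 0.979, -0.0], [0.001, -0.0, -1.0]]
wrist_force: [1.1, -0.5, -7.3]
gripper_width: 0.323
gripper_force: 30.0
```

Call:
{"api": "drive_tool", "payload": {
  "rows": [
    [0,0,0,1,0,0,0],
    [0,0,0,1,0,0,0],
    [0,0,0,0,0,0,0]
  ]
}}

```text
time_s: 12.73
tcp_pos: [0.4545, -0.0475, 0.1114]
ee_rot: [[-0.979, 0.203, -0.003], [0.203, 0.979, 0.0], [0.003, -0.001, -1.0]]
wrist_force: [1.8, -0.1, -14.0]
gripper_width: 0.32
gripper_force: 30.0
```

Call:
{"api": "drive_tool", "payload": {
  "rows": [
    [0,0,0,1,0,0,0],
    [0,0,0,0,0,0,0],
    [0,0,0,0,0,0,0]
  ]
}}

```text
time_s: 12.98
tcp_pos: [0.4551, -0.0476, 0.1129]
ee_rot: [[-0.979, 0.202, -0.002], [0.202, 0.979, -0.0], [0.002, -0.001, -1.0]]
wrist_force: [3.2, -2.0, -16.2]
gripper_width: 0.327
gripper_force: 30.0
```

Call:
{"api": "drive_tool", "payload": {
  "rows": [
    [0,0.3,0,1,0,0,0],
    [0,0,0,0,0,0,0],
    [0,0,0,0,0,0,0]
  ]
}}

```text
time_s: 13.23
tcp_pos: [0.4575, -0.0474, 0.1162]
ee_rot: [[-0.98, 0.201, 0.003], [0.201, 0.98, -0.0], [-0.003, 0.0, -1.0]]
wrist_force: [0.9, -2.7, -3.9]
gripper_width: 0.324
gripper_force: 30.0
```

Call:
{"api": "drive_tool", "payload": {
  "rows": [
    [0,0.3,0,1,0,0,0],
    [0,0,0,0,0,0,0],
    [0,0,0,0,0,0,0]
  ]
}}

```text
time_s: 13.48
tcp_pos: [0.4575, -0.0474, 0.1169]
ee_rot: [[-0.98, 0.201, 0.003], [0.201, 0.98, -0.0], [-0.003, 0.001, -1.0]]
wrist_force: [2.0, -2.4, -2.2]
gripper_width: 0.325
gripper_force: 30.0
```

```bash
cat > lid.py <<'E'
from h import *
p=capture('scene');m=masks_of('lid',p)[0];q=cloud(p,m['region'])
x=np.array([.9765,-.2155]);H=np.array([.5805,-.0755])
s=(q[:,:2]-H)@x;l=(q[:,:2]-H)@np.array([.2155,.9765])
k=(s<0.01)&(s>-.175)&(abs(l)<.085)&(abs(l)>.03)
# upper surface: fit line robustly using upper points
A=np.c_[s[k],np.ones(k.sum())];z=q[k,2]
w=np.ones(len(z),bool)
for _ in range(8):
    c=np.linalg.lstsq(A[w],z[w],rcond=None)[0];r=z-A@c;w=abs(r)<.006 if _>2 else r>-.006
print('lid angle',-np.arctan(c[0]),c[1],w.sum(),sense()['tcp_pos'])
E
python3 lid.py
```

```text
lid angle 0.05845361306950546 0.0795172053283257 767 [ 0.45725304 -0.04737063  0.11646587]
```

The lid is free at about 0.06 rad and following the knob. I'll raise it slowly along the hinge arc.

Call:
{"api": "drive_tool", "payload": {
  "rows": [
    [0,0.5,-0.1,1.5,0.002,0.01,0],
    [0,0.5,-0.1,1.5,0.002,0.01,0],
    [0,0.5,-0.1,1.5,0.002,0.01,0],
    [0,0.5,-0.1,1.5,0.002,0.01,0],
    [0,0,0,0,0,0,0]
  ]
}}

```text
time_s: 14.0
tcp_pos: [0.459, -0.0477, 0.1217]
ee_rot: [[-0.979, 0.202, -0.04], [0.202, 0.979, 0.008], [0.041, -0.0, -0.999]]
wrist_force: [2.2, -1.9, -3.2]
gripper_width: 0.326
gripper_force: 30.0
```

Call:
{"api": "drive_tool", "payload": {
  "rows": [
    [0,0.6,-0.1,1.5,0.002,0.01,0],
    [0,0.6,-0.1,1.5,0.002,0.01,0],
    [0,0.6,-0.1,1.5,0.002,0.01,0],
    [0,0,0,0,0,0,0],
    [0,0,0,0,0,0,0]
  ]
}}

```text
time_s: 14.42
tcp_pos: [0.4605, -0.0481, 0.1262]
ee_rot: [[-0.977, 0.202, -0.07], [0.201, 0.979, 0.014], [0.071, -0.0, -0.997]]
wrist_force: [1.7, -1.6, -4.6]
gripper_width: 0.325
gripper_force: 30.0
```

```bash
python3 lid.py
```

```text
lid angle 0.12655040113616012 0.0801052375341276 714 [ 0.46028651 -0.04812323  0.12620333]
```

Call:
{"api": "drive_tool", "payload": {
  "rows": [
    [0,0.6,-0.1,1.5,0.002,0.01,0],
    [0,0.6,-0.1,1.5,0.002,0.01,0],
    [0,0.6,-0.1,1.5,0.002,0.01,0],
    [0,0.6,-0.1,1.5,0.002,0.01,0],
    [0,0,0,0,0,0,0]
  ]
}}

```text
time_s: 14.93
tcp_pos: [0.4629, -0.0486, 0.1321]
ee_rot: [[-0.973, 0.202, -0.111], [0.201, 0.979, 0.022], [0.113, -0.001, -0.994]]
wrist_force: [2.4, -1.0, -4.2]
gripper_width: 0.324
gripper_force: 30.0
```

Call:
{"api": "drive_tool", "payload": {
  "rows": [
    [0,0.5,0,1,0,0,0],
    [0,0,0,0,0,0,0],
    [0,0,0,0,0,0,0],
    [0,0,0,0,0,0,0],
    [0,0,0,0,0,0,0]
  ]
}}

```text
time_s: 15.35
tcp_pos: [0.4631, -0.0486, 0.133]
ee_rot: [[-0.973, 0.202, -0.109], [0.201, 0.979, 0.022], [0.111, -0.001, -0.994]]
wrist_force: [2.9, -2.8, -9.1]
gripper_width: 0.324
gripper_force: 30.0
```

```bash
python3 lid.py
python3 - <<'E'
from h import *
p=capture('scene')
cv2.imwrite('pics/c5.png',cv2.cvtColor(cv2.resize(p['frame'][160:300,250:450],None,fx=3.9,fy=3.9,interpolation=2),cv2.COLOR_RGB2BGR))
E
```

```text
lid angle 0.17237071704391504 0.08098699286968711 640 [ 0.46314752 -0.0486237   0.13303116]
```

View pics/c5.png

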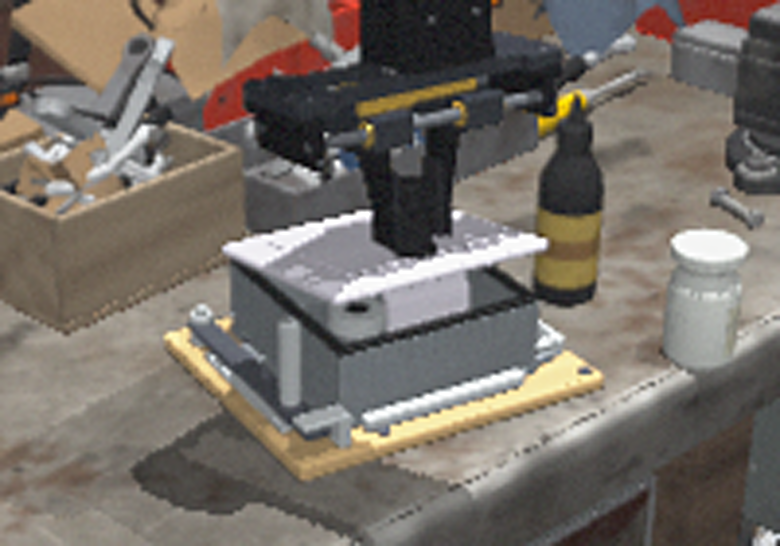

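The picture shows the lid open about 3 cm along its front edge (340–545, 240–300), the knob still gripped, the latch in its catch at (320,420) and the box seated. I'm handing in.

```bash
python3 -c "
from station import *
print(finish_job())"
```

```text
the job is handed in; nothing more can be done
None
```

I handed the job in with the latch home in its catch and the lid held steady by its knob, front edge about 3 cm open (measured 0.17 rad); the box is on its board and the bystanders were not touched, but the hand-in gave no verdict.

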